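# Fill the stock tub and snap its cap on

## Robot

A 7-joint arm with a two-finger parallel gripper is mounted at the origin on the work surface. World frame = base frame: x ahead of the robot, y to its left, z up, the work surface at z = 0. Lengths are in m, angles in degrees, forces in N, time in s.
With the tool pointing down it reaches from about 0.35 to 0.9 m from the base axis. Payload 19.9 kg.
Tool frame: the origin (TCP) lies where the fingers leave the gripper's body, on its centre line; the fingertips stand 97 mm ahead of it and the grasp point (between the pads) lies 78 mm ahead of it; z points along the fingers, y is the direction in which the jaws open and shut (so a half turn about z gives the same grasp; the last joint's range is limited). The gripper opens to 94 mm and grips with 3 to 60 N. Pads are 16 mm wide; open, the fingers measure 119 mm over their backs; the gripper's body (75 mm by 177 mm) begins 78 mm behind the grasp point.
Start: joints at [-76.06, 23.915, -0.59, 92.452, 0.269, 63.638, -3.037], TCP at [0.176, 0.6, 0.303] pointing down, gripper open.
Joint ranges: [-161.28, 161.28], [-22.2, 115.67], [-73.04, 71.86], [3.21, 147.25], [-68.34, 248.33], [10.77, 114.83], [-161.83, 161.83]. Speed limits (degrees/s): [108.29, 108.29, 136.94, 136.94, 172.46, 172.46, 172.46].

## Interface

Orientations are given as [roll, pitch, yaw] about the fixed x, y, z axes, in that order (R = Rz(yaw) Ry(pitch) Rx(roll)).
In Python, from plant import ctrl gives the robot as it stands. The module is installed in compiled form; this text tells all that it offers.
- The arm moves only by the tool servo_tool, never from a script. Its argument "steps" is one flat list of numbers, 7 for each row, row after row: the shift along the tool's x, y, z in m, then the turn, a rotation vector about the tool's x, y, z in degrees, then the finger opening in m, from 0 to 0.094. In form: [x, y, z, wx, wy, wz, grip, x, y, z, wx, wy, wz, grip, ...]. A call has 1 to 8 rows; each row is the pose to reach, as a shift and turn from the pose commanded when the call began, along the tool's axes at that moment; what a row does not reach only later rows make up. A row lasts 1/12 s, in which the tool goes at most 41.7 mm and 7.16 degrees, less where a joint would pass 70% of its speed; a pose out of reach is approached as far as the arm can. A call with a gripper value outside its range is refused whole. The fingers move at their own pace and stop on an object; the grip force is fixed at half the most. Time passes only in rows, so rows that repeat a pose let the fingers close. It gives the time, the measured TCP pose, the force and the opening at its end, in the units of the state.
- ctrl.read_state(): the state, without advancing time (a new reading comes with each control period).
- ctrl.capture(name): name is "scene" or "top" or "wrist"; returns (picture, depth): 384x512x3 uint8, red, green, blue; 384x512 float32, m along the optical axis (not along the pixel's ray), 0 where there is no reading.
- ctrl.get_calibration(name): a dict with "mtx" (3x3 intrinsics, pixels), "rvec" (rotation vector, rad) and "tvec" (3), from world to camera coordinates, as OpenCV has them; the wrist camera has in their place "T_tool_cam" (4x4, takes a point from camera to tool coordinates, whose origin is the TCP and whose axes are the flange's). Camera axes: x right, y down, z forward; pixel columns grow to the right and rows downward; lengths in m; the calibration is good to about 2 mm. A picture is of the moment at which its call begins: read the wrist's pose just before it. get_calibration takes no time and is no camera call.
- ctrl.finish_job(): hands the job in, once; it reports no verdict.
The state is a dict: "time_s": time; "q": joint angles; "qvel": joint speeds; "joint_efforts": joint torques, N m; "tcp_pos": TCP position; "tool_rot": TCP orientation; "contact_force": force on the tool from outside, world axes, zero at the start; "ft_torque": the same for the moment, N m; "gripper_width": finger opening in m.
Only numpy, scipy, OpenCV 4.12 (cv2) and the standard library are available. Lean on these libraries where they do the work, as an engineer would, in place of code of your own. Each camera call takes 0.05 s, during which the arm holds its last target.

## Task

Drop both foil-wrapped stock blocks into the open blue tub on the orange lazy Susan, then fit the red cap over the tub's white neck and press it straight down past the click until it sits fully home. Finish while still pressing: keep the gripper on the cap, pushing down firmly, and do not let go or lift off at the end. Leave the jam jars, the mug and the tongs where they are.

Things in the scene. Friction and masses are not known exactly. Their poses are not given: they have to be found in the camera images.
- tub: round blue stock tub, 80 mm in diameter, open at the top, fixed on the orange plate. Origin: centre of its underside, z up. Its flat blue shoulder is 62 mm up; above it a white neck, 54 mm in outer diameter, runs straight up to 86 mm, then tapers to 46 mm at the mouth, 92.5 mm up. Inner floor 5 mm up. Four smooth spring-loaded steel balls bulge 4 mm out of the neck, 10 mm above the shoulder
- tub_mouth (a point): centre of the tub's open mouth, 92.5 mm above the tub's underside. The opening is 41 mm wide here, 48 mm in the neck
- tub_seat (a point): point on the tub's axis at shoulder height, where the fitted cap's origin comes. A cap lowered over the neck meets the spring balls with its rim about 15 mm above here; the push needed rises within 2 mm to about 12 N (up to 20 N off-centre), then drops off (the click, about 11 mm above here); the cap must go on down to the shoulder, where it stops hard
- turn (a joint): turn of the orange lazy Susan, rad, counter-clockwise from above. Plate 244 mm in diameter, top 22 mm and rim 27 mm above the counter; it turns stiffly (0.25 N m). The tub stands 55 mm off its axis; two spice pots, 54 mm high, stand opposite. No need to turn it
- cap: round red snap cap, 70 mm in diameter, 34 mm high, hollow, open below (bore 57 mm at its lower rim, wider above), with a white round knob on top, 24 mm in diameter, 26 mm high. Origin: centre of its lower rim, z up. About 70 g. Starts upright on a bamboo coaster 100 mm across, 8 mm thick. Held by the knob, it can be pushed by the fingertips standing on its flat top
- cap_knob (a point): centre of the top of the cap's knob, 60 mm above the cap's origin
- block_a: foil-wrapped stock block, gold with a red band, 24 mm (its x) by 16 mm (its y) by 14 mm high (z), 14 g, lying flat on the counter. Origin: centre of its underside
- block_b: the second stock block, the same as the first
- jar_a: glass jam jar with a red lid, 64 mm in diameter, 90 mm high; origin under its centre; bystander
- jar_b: glass jam jar with a brass-coloured lid, 64 mm in diameter, 90 mm high; origin under its centre; bystander
- mug: white mug, 80 mm in diameter, 90 mm high, handle at its +y; origin under its centre; bystander
- tongs: stainless tongs lying on the counter, about 210 mm long (x), 50 mm wide, 24 mm high; origin at the counter below their middle; bystander

How it is judged:
By the outcome, as a careful person would: the job done as asked, in the order asked, and still so for the second after the job is handed in, while the arm keeps its last pose, push and grip.
It also fails if it takes over 70 s, if anything falls off the work surface, if the arm or the gripper's body presses on something with over 40 N, if the wrist force passes 120 N, or if a joint passes its speed limit or range.

## Working session

There is one attempt and no reset: what is moved stays moved. The work goes in short steps, Python scripts to look and compute and a tool call to move; the robot and the scene stay as the last step left them, time stands still between calls to the robot, and variables do not carry over. Pictures are saved under pics/ and viewed, and the job is handed in when it is done.

Besides the shell and the picture viewer there is one more tool, called after "Emit:" as name(argument=value, ...), one argument or row to a line, values as JSON. servo_tool: Moves the arm, as the interface text tells. Its arguments: {"type":"object","properties":{"steps":{"type":"array","items":{"type":"number"}}},"required":["steps"]}

```bash
mkdir -p pics; ls
python3 - <<'E'
from plant import ctrl
import cv2,numpy as np
s=ctrl.read_state();print(s)
for n in ["scene","top"]:
    p,d=ctrl.capture(n);cv2.imwrite(f"pics/{n}0.png",p[:,:,::-1]);np.savez(f"{n}0.npz",p=p,d=d);print(n,ctrl.get_calibration(n))
print(ctrl.get_calibration("wrist"))
E
```

```text
pics
{'time_s': 0.0, 'q': array([-76.0600674 ,  23.94851252,  -0.59222632,  92.48793155,
         0.26960183,  63.63981439,  -3.03947425]), 'qvel': array([-0.01508429,  0.02913516, -0.00973979, -0.07225882,  0.0138118 ,
        0.02279661, -0.04511257]), 'joint_efforts': array([ 2.13663072e-03, -8.51256180e+01,  6.40313812e-01, -4.25996697e+01,
       -4.87117271e-02,  1.84854248e-02,  1.14102736e-04]), 'tcp_pos': array([0.1755097 , 0.59955207, 0.30200225]), 'tool_rot': array([-1.79925287e+02,  4.99025382e-03,  1.63681864e+02]), 'contact_force': array([0.3974558 , 1.17504817, 0.1136994 ]), 'ft_torque': array([-0.02629455, -0.01026642, -0.01303263]), 'gripper_width': 0.0940091334197609}
scene {'mtx': array([[374.47609753,   0.        , 259.60236409],
       [  0.        , 374.47609753, 192.90410086],
       [  0.        ,   0.        ,   1.        ]]), 'rvec': array([ 2.43620045,  1.02821035, -0.25535758]), 'tvec': array([-0.40366213, -0.28580117,  1.23881533])}
top {'mtx': array([[378.97589355,   0.        , 257.49738145],
       [  0.        , 378.97589355, 191.70271644],
       [  0.        ,   0.        ,   1.        ]]), 'rvec': array([ 1.99628505, -2.21610443,  0.25300905]), 'tvec': array([0.07648629, 0.59553379, 0.951824  ])}
{'mtx': array([[308.98061652,   0.        , 257.53744831],
       [  0.        , 308.98061652, 192.82554091],
       [  0.        ,   0.        ,   1.        ]]), 'T_tool_cam': array([[ 7.28284763e-05, -9.73958706e-01, -2.26725457e-01,
         6.50655258e-02],
       [ 9.99998398e-01,  4.76393205e-04, -1.72525377e-03,
         7.13243506e-04],
       [ 1.78833640e-03, -2.26724968e-01,  9.73957181e-01,
        -8.18189415e-02],
       [ 0.00000000e+00,  0.00000000e+00,  0.00000000e+00,
         1.00000000e+00]])}
```

View pics/scene0.png

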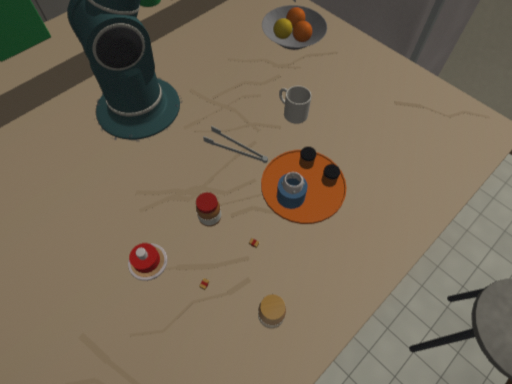

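View pics/top0.png

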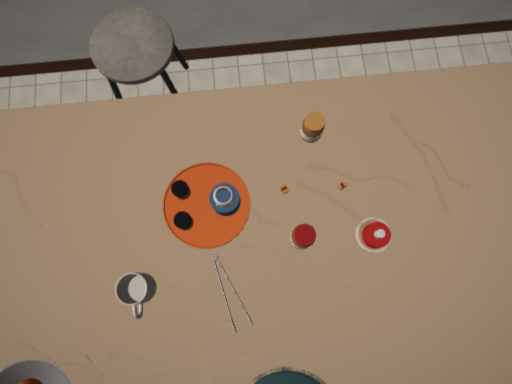

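```bash
cat > h.py <<'E'
import numpy as np,cv2
from plant import ctrl
from scipy.spatial.transform import Rotation as R
def cam(n,s=None):
    c=ctrl.get_calibration(n);K=c["mtx"]
    if n=="wrist":
        s=s or ctrl.read_state()
        T=np.eye(4);T[:3,:3]=R.from_euler("xyz",s["tool_rot"],degrees=True).as_matrix();T[:3,3]=s["tcp_pos"]
        W=T@c["T_tool_cam"]   # cam->world
        return K,W[:3,:3],W[:3,3]
    r=cv2.Rodrigues(c["rvec"])[0];return K,r.T,-r.T@c["tvec"]
def ray(C,u,v,z):
    K,Rm,t=C;d=Rm@np.linalg.inv(K)@np.array([u,v,1.]);return t+d*(z-t[2])/d[2]
def proj(C,p):
    K,Rm,t=C;q=K@(Rm.T@(np.array(p)-t));return q[:2]/q[2]
E
python3 - <<'E'
from h import *
C={n:cam(n) for n in("top","scene")}
for n in C: print(n,C[n][2],[ (p,proj(C[n],p).round()) for p in [(0,0,0),(.176,.6,.3),(.5,0,0),(.5,.3,0)]])
# check depth consistency w/ plane + blobs
for n in C:
    f=np.load(n+"0.npz");p=f["p"];d=f["d"]
    hsv=cv2.cvtColor(p,cv2.COLOR_RGB2HSV)
    def m(lo,hi): return cv2.inRange(hsv,lo,hi)
    red=m((0,190,60),(6,255,255))|m((174,190,60),(180,255,255)); blue=m((100,100,30),(125,255,255)); org=m((5,200,150),(12,255,255))
    for nm,M in(("red",red),("blue",blue),("org",org)):
        k,l,st,ce=cv2.connectedComponentsWithStats(M)
        for i in range(1,k):
            if st[i,4]>8: 
                u,v=ce[i];print(n,nm,st[i],ce[i].round(1),d[int(v),int(u)],ray(C[n],u,v,0.01).round(3))
E
```

```text
top [0.3746142  0.04055631 1.06042396] [((0, 0, 0), array([288., 429.])), ((0.176, 0.6, 0.3), array([-41., 424.])), ((0.5, 0, 0), array([266., 231.])), ((0.5, 0.3, 0), array([159., 242.]))]
scene [ 0.89037963 -0.3268105   0.93792742] [((0, 0, 0), array([138., 107.])), ((0.176, 0.6, 0.3), array([310., -34.])), ((0.5, 0, 0), array([241., 202.])), ((0.5, 0.3, 0), array([311., 144.]))]
top red [363 223  27  24 398] [374.8 235.2] 1.0143774 [ 0.457 -0.298  0.01 ]
top red [294 225  21  21 331] [304.2 234.8] 0.9732778 [ 0.478 -0.103  0.01 ]
top blue [211 186  28  29 217] [227.3 205. ] 0.9681384 [0.584 0.101 0.01 ]
top blue [217 190  13  12 118] [223.1 195.1] 1.0551642 [0.613 0.111 0.01 ]
scene red [197 194  21  18 284] [206.5 202.3] 0.962697 [ 0.438 -0.073  0.01 ]
scene red [130 244  30  28 457] [145.1 258.6] 0.93560106 [ 0.454 -0.294  0.01 ]
scene blue [279 178  27  29 307] [290.6 196.1] 0.9825743 [0.588 0.112 0.01 ]
scene blue [289 180   9   4  20] [292.2 181.6] 1.0533007 [0.558 0.15  0.01 ]
scene org [297   8   7   7  17] [300.4  10.9] 1.3652757 [0.037 0.756 0.01 ]
scene org [304  22   7   7  18] [307.2  24.7] 1.3276118 [0.113 0.712 0.01 ]
scene org [ 263  154   80   67 2424] [304.5 189.9] 0.9942519 [0.602 0.155 0.01 ]
```

Run:
```python
import numpy as np,cv2
def crop(n,u,v,r=20,k=6):
    p=np.load(n+"0.npz")["p"][v-r:v+r,u-r:u+r,::-1];return cv2.resize(p,None,fx=k,fy=k,interpolation=cv2.INTER_NEAREST)
a=[crop("top",284,188),crop("top",342,186),crop("top",224,199)]
b=[crop("scene",254,243),crop("scene",205,284),crop("scene",292,188)]
cv2.imwrite("pics/crop0.png",np.vstack([np.hstack(a),np.hstack(b)]))
```

```text
(no output)
```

View pics/crop0.png

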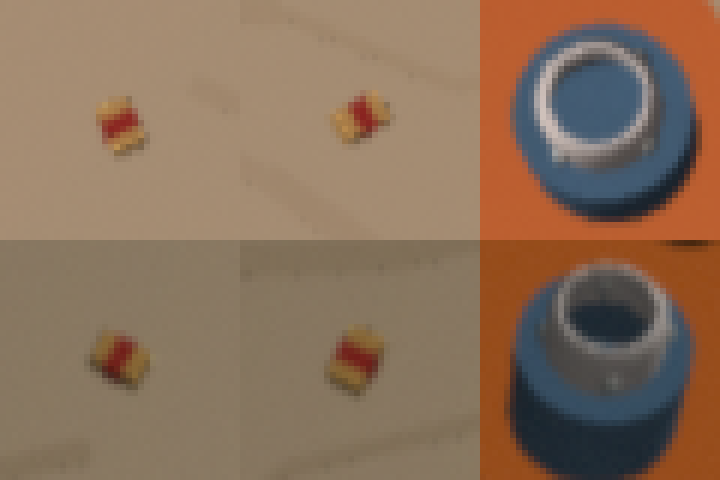

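Run:
```python
from h import *
for n,bl in(("top",[(284,188),(342,186)]),("scene",[(254,243),(205,284)])):
    C=cam(n);p=np.load(n+"0.npz")["p"];hsv=cv2.cvtColor(p,cv2.COLOR_RGB2HSV)
    for u,v in bl:
        r=14;w=hsv[v-r:v+r,u-r:u+r]
        M=(w[...,1]>125).astype(np.uint8)
        red=M&((w[...,0]<7)|(w[...,0]>172))&(w[...,1]>170)
        ys,xs=np.nonzero(M);yr,xr=np.nonzero(red)
        P=np.array([ray(C,x+u-r,y+v-r,0.012)[:2] for x,y in zip(xs,ys)])
        ev,V=np.linalg.eigh(np.cov(P.T));a=V[:,1]
        Q=np.array([ray(C,x+u-r,y+v-r,0.012)[:2] for x,y in zip(xr,yr)])
        print(n,len(P),P.mean(0).round(4),Q.mean(0).round(4),len(Q),"ang",np.degrees(np.arctan2(a[1],a[0])).round(1),(np.sqrt(ev*12)).round(4))
    M=cv2.inRange(hsv,(0,0,95 if n=="top" else 80),(180,70,255));
    u,v=(224,199) if n=="top" else (292,188)
    Z=np.zeros_like(M);Z[v-22:v+22,u-22:u+22]=M[v-22:v+22,u-22:u+22]
    cs,_=cv2.findContours(Z,cv2.RETR_CCOMP,cv2.CHAIN_APPROX_NONE)
    for c in cs:
        if len(c)>12:
            e=cv2.fitEllipse(c);print(n,"ring",e,ray(C,*e[0],0.1145).round(4))
    for z,nm,(u,v) in ((.102,"capknob",(380,234) if n=="top" else (141,253)),):
        k,l,st,ce=cv2.connectedComponentsWithStats(cv2.inRange(hsv,(0,0,120),(180,60,255)))
        for i in range(1,k):
            if np.hypot(*(ce[i]-[u,v]))<10: print("knob",st[i],ce[i],ray(C,*ce[i],.061))
```

```text
top 45 [ 0.6146 -0.062 ] [ 0.615  -0.0624] 11 ang -157.7 [0.0166 0.0225]
top 46 [ 0.6068 -0.2284] [ 0.6072 -0.2301] 11 ang 114.8 [0.0154 0.0246]
top ring ((223.6133575439453, 194.23565673828125), (21.648221969604492, 25.284578323364258), 67.77283477783203) [0.5919 0.1022 0.1145]
top ring ((222.9051055908203, 194.80955505371094), (14.663505554199219, 15.585047721862793), 89.91068267822266) [0.5906 0.1041 0.1145]
knob [374 229  11   9  77] [379.28571429 233.24675325] [ 0.45631487 -0.29429188  0.061     ]
scene 52 [ 0.6173 -0.062 ] [ 0.6168 -0.0631] 12 ang -169.8 [0.0169 0.0226]
scene 61 [ 0.6098 -0.2278] [ 0.6098 -0.2271] 12 ang 111.2 [0.0166 0.0227]
scene ring ((292.10284423828125, 182.0436553955078), (18.42906379699707, 26.35713005065918), 90.6949691772461) [0.5965 0.0956 0.1145]
scene ring ((293.365478515625, 179.26876831054688), (11.952131271362305, 15.131326675415039), 95.07412719726562) [0.593  0.1041 0.1145]
knob [136 248  11   8  69] [140.75362319 251.7826087 ] [ 0.45592082 -0.29341214  0.061     ]
```

```bash
cat >> h.py <<'E'
def go(x,y,z,yaw):
    s=ctrl.read_state();Rc=R.from_euler("xyz",s["tool_rot"],degrees=True)
    Rt=R.from_euler("xyz",[180,0,yaw],degrees=True)
    t=Rc.inv().apply(np.array([x,y,z])-s["tcp_pos"]);w=(Rc.inv()*Rt).as_rotvec(degrees=True)
    print("t",s["time_s"].__round__(2),"pos",s["tcp_pos"].round(4),"rot",s["tool_rot"].round(2),"F",s["contact_force"].round(1),"w",round(s["gripper_width"],4))
    print("STEP",t.round(4),w.round(1),"dist",np.linalg.norm(t).round(3))
E
python3 - <<'E'
from h import *
go(.40,.26,.28,110); go(.615,-.062,.26,18)
E
```

```text
t 0.1 pos [0.1756 0.5996 0.3021] rot [-1.7994e+02  1.0000e-02  1.6368e+02] F [-0.2 -0.1  0.2] w 0.094
STEP [-0.3108 -0.2628  0.0224] [-0.1  0.  53.7] dist 0.408
t 0.1 pos [0.1756 0.5996 0.3021] rot [-1.7994e+02  1.0000e-02  1.6368e+02] F [-0.2 -0.1  0.2] w 0.094
STEP [-0.6076 -0.5114  0.0427] [-0.000e+00  1.000e-01  1.457e+02] dist 0.795
```

Emit:
servo_tool(
  steps=[-0.31,-0.263,0.02,0,0,54,0.06,-0.31,-0.263,0.02,0,0,54,0.06,-0.31,-0.263,0.02,0,0,54,0.06,-0.31,-0.263,0.02,0,0,54,0.06,-0.31,-0.263,0.02,0,0,54,0.06,-0.31,-0.263,0.02,0,0,54,0.06,-0.31,-0.263,0.02,0,0,54,0.06,-0.31,-0.263,0.02,0,0,54,0.06],
)

```text
time_s: 0.77
tcp_pos: [0.3593, 0.3198, 0.2862]
tool_rot: [-180.0, -0.0, 109.3]
contact_force: [1.1, 0.8, -0.1]
gripper_width: 0.0599
```

Run:
```python
from h import *
go(.615,-.062,.26,18)
```

```text
t 0.77 pos [0.3593 0.3198 0.2862] rot [-1.7999e+02 -1.0000e-02  1.0927e+02] F [ 1.1  0.8 -0.1] w 0.0599
STEP [-0.4448  0.1154  0.0261] [-0.  -0.  91.3] dist 0.46
```

Emit:
servo_tool(
  steps=[-0.44,0.115,0.025,0,0,91,0.06,-0.44,0.115,0.025,0,0,91,0.06,-0.44,0.115,0.025,0,0,91,0.06,-0.44,0.115,0.025,0,0,91,0.06,-0.44,0.115,0.025,0,0,91,0.06,-0.44,0.115,0.025,0,0,91,0.06,-0.44,0.115,0.025,0,0,91,0.06,-0.44,0.115,0.025,0,0,91,0.06],
)

```text
time_s: 1.43
tcp_pos: [0.5471, 0.0451, 0.2679]
tool_rot: [180.0, -0.0, 52.1]
contact_force: [0.7, 0.6, 2.1]
gripper_width: 0.0595
```

Run:
```python
from h import *
go(.615,-.062,.25,18)
```

```text
t 1.43 pos [0.5471 0.0451 0.2679] rot [ 1.800e+02 -1.000e-02  5.206e+01] F [0.7 0.6 2.1] w 0.0595
STEP [-0.0427  0.1194  0.0179] [ 0.  -0.  34.1] dist 0.128
```

Emit:
servo_tool(
  steps=[-0.043,0.119,0.018,0,0,34,0.05,-0.043,0.119,0.018,0,0,34,0.05,-0.043,0.119,0.018,0,0,34,0.05,-0.043,0.119,0.018,0,0,34,0.05,-0.043,0.119,0.018,0,0,34,0.05,-0.043,0.119,0.018,0,0,34,0.05,-0.043,0.119,0.018,0,0,34,0.05],
)

```text
time_s: 2.02
tcp_pos: [0.6143, -0.0594, 0.2496]
tool_rot: [180.0, 0.0, 18.6]
contact_force: [-0.4, 0.8, 0.0]
gripper_width: 0.0498
```

Run:
```python
from h import *
s=ctrl.read_state();p,d=ctrl.capture("wrist");cv2.imwrite("pics/w1.png",p[:,:,::-1]);C=cam("wrist",s)
np.savez("w1.npz",p=p,d=d)
print("pred",proj(C,(.615,-.062,.014)),proj(C,(.591,.104,.1145)))
go(.615,-.062,.25,18)
```

```text
pred [260.06186122 185.06543404] [ 28.79232807 172.24192135]
t 2.07 pos [ 0.6143 -0.0592  0.2498] rot [-1.7999e+02  2.0000e-02  1.8650e+01] F [-0.2 -0.1 -0.1] w 0.0499
STEP [-0.0003  0.0029 -0.0002] [-0.   0.   0.6] dist 0.003
```

View pics/w1.png

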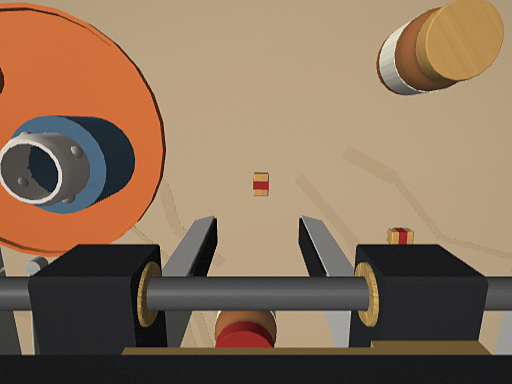

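```bash
cat >> h.py <<'E'
def blocks(p,C,z=.014,plot=None):
    hsv=cv2.cvtColor(p,cv2.COLOR_RGB2HSV)
    M=((hsv[...,1]>125)&((hsv[...,0]<28)|(hsv[...,0]>172))).astype(np.uint8)*255
    k,l,st,ce=cv2.connectedComponentsWithStats(M)
    for i in range(1,k):
        if 120<st[i,4]<900:
            c=cv2.findContours((l==i).astype(np.uint8),cv2.RETR_EXTERNAL,cv2.CHAIN_APPROX_NONE)[0][0][:,0]
            P=np.array([ray(C,u,v,z)[:2] for u,v in c])*1000
            r=cv2.minAreaRect(P.astype(np.float32));b=cv2.boxPoints(r);e=b[1]-b[0];f=b[2]-b[1]
            g=e if np.linalg.norm(e)>np.linalg.norm(f) else f
            print("blk",st[i],"xy",np.round(r[0],1),"size",np.round(r[1],1),"long",np.degrees(np.arctan2(g[1],g[0])).round(1))
E
python3 - <<'E'
from h import *
C=cam("wrist");p=np.load("w1.npz")["p"];blocks(p,C,.014)
hsv=cv2.cvtColor(p,cv2.COLOR_RGB2HSV)
M=cv2.inRange(hsv,(0,0,60),(180,40,255));M[:, 100:]=0;M[:130]=0;M[205:]=0
cs,_=cv2.findContours(M,cv2.RETR_CCOMP,cv2.CHAIN_APPROX_NONE)
for c in cs:
    if len(c)>40:
        e=cv2.fitEllipse(c);print(e,ray(C,*e[0],.1145))
E
```

```text
blk [253 173  16  23 348] xy [616.2 -61.8] size [23.5 15.8] long 18.6
blk [387 228  26  17 405] xy [ 610.  -224.5] size [18.5 29.1] long -71.4
blk [137 262  25  65 750] xy [452.8  18.5] size [83.5 24.7] long 9.3
blk [354 262  25  65 770] xy [ 532.7 -218.9] size [83.7 24.3] long 28.3
((43.00621795654297, 167.7996368408203), (73.23947143554688, 91.06494140625), 95.10722351074219) [0.59718746 0.09542669 0.1145    ]
((42.4471321105957, 168.69468688964844), (26.59698486328125, 48.15335464477539), 154.6121826171875) [0.59642391 0.09569239 0.1145    ]
```

Run:
```python
from h import *
go(.616,-.0618,.100,18.6)
```

```text
t 2.07 pos [ 0.6143 -0.0592  0.2498] rot [-1.7999e+02  2.0000e-02  1.8650e+01] F [-0.2 -0.1 -0.1] w 0.0499
STEP [0.0008 0.0031 0.1498] [-0.  0.  0.] dist 0.15
```

Emit:
servo_tool(
  steps=[0.001,0.003,0.04,0,0,0,0.05,0.001,0.003,0.08,0,0,0,0.05,0.001,0.003,0.12,0,0,0,0.05,0.001,0.003,0.14,0,0,0,0.05,0.001,0.003,0.149,0,0,0,0.05,0.001,0.003,0.149,0,0,0,0.05],
)

```text
time_s: 2.57
tcp_pos: [0.6159, -0.0619, 0.0999]
tool_rot: [-180.0, 0.1, 18.5]
contact_force: [0.9, -0.2, 0.5]
gripper_width: 0.0499
```

Run:
```python
from h import *
go(.616,-.0618,.100,18.6)
```

```text
t 2.57 pos [ 0.6159 -0.0619  0.0999] rot [-1.7996e+02  1.0000e-01  1.8530e+01] F [ 0.9 -0.2  0.5] w 0.0499
STEP [ 0.0002 -0.     -0.0001] [-0.   0.1 -0.1] dist 0.0
```

Excellent. Close.

Emit:
servo_tool(
  steps=[0,0,0,0,0,0,0,0,0,0,0,0,0,0,0,0,0,0,0,0,0,0,0,0,0,0,0,0,0,0,0,0,0,0,0],
)

```text
time_s: 2.98
tcp_pos: [0.6167, -0.0622, 0.1018]
tool_rot: [180.0, -0.1, 18.4]
contact_force: [0.7, 0.2, -0.2]
gripper_width: 0.0203
```

Emit:
servo_tool(
  steps=[0,0,0,0,0,0,0,0,0,0,0,0,0,0],
)

```text
time_s: 3.15
tcp_pos: [0.6166, -0.0623, 0.1016]
tool_rot: [180.0, -0.0, 18.4]
contact_force: [-1.4, 0.2, 7.4]
gripper_width: 0.016
```

Run:
```python
from h import *
go(.593,.1035,.27,18.6)
```

```text
t 3.15 pos [ 0.6166 -0.0623  0.1016] rot [ 1.7999e+02 -4.0000e-02  1.8400e+01] F [-1.4  0.2  7.4] w 0.016
STEP [ 0.03   -0.1647 -0.1684] [ 0.  -0.  -0.2] dist 0.237
```

Emit:
servo_tool(
  steps=[0,0,-0.04,0,0,0,0,0,0,-0.08,0,0,0,0,0,0,-0.12,0,0,0,0,0.01,-0.04,-0.15,0,0,0,0,0.02,-0.08,-0.16,0,0,0,0,0.03,-0.12,-0.165,0,0,0,0,0.03,-0.164,-0.168,0,0,0,0,0.03,-0.165,-0.168,0,0,0,0],
)

```text
time_s: 3.82
tcp_pos: [0.5916, 0.1104, 0.2694]
tool_rot: [-179.9, -0.0, 18.8]
contact_force: [-0.4, 1.3, -0.5]
gripper_width: 0.0157
```

Run:
```python
from h import *
s=ctrl.read_state();p,d=ctrl.capture("wrist");cv2.imwrite("pics/w2.png",p[:,:,::-1]);C=cam("wrist",s)
np.savez("w2.npz",p=p,d=d)
print("pred",proj(C,(.592,.1035,.1145)))
hsv=cv2.cvtColor(p,cv2.COLOR_RGB2HSV)
go(.593,.1035,.23,18.6)
```

```text
pred [266.46206804 208.02006827]
t 3.87 pos [0.5915 0.1103 0.2691] rot [-1.7987e+02 -1.0000e-02  1.8800e+01] F [1.4 2.3 1.3] w 0.0155
STEP [-0.0008  0.007   0.0391] [-0.1 -0.   0.2] dist 0.04
```

View pics/w2.png

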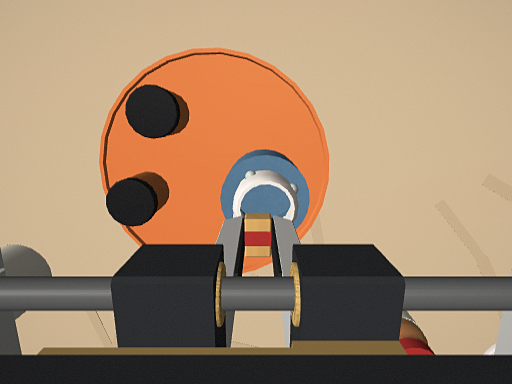

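Emit:
servo_tool(
  steps=[-0.001,0.007,0.02,0,0,0,0,-0.001,0.007,0.043,0,0,0,0,-0.001,0.007,0.043,0,0,0,0,-0.001,0.007,0.043,0,0,0,0],
)

```text
time_s: 4.2
tcp_pos: [0.5937, 0.0964, 0.2257]
tool_rot: [180.0, 0.1, 18.4]
contact_force: [0.3, 0.1, 1.0]
gripper_width: 0.0157
```

Run:
```python
from h import *
go(.592,.1035,.226,18.6)
```

```text
t 4.2 pos [0.5937 0.0964 0.2257] rot [1.7998e+02 1.1000e-01 1.8360e+01] F [0.3 0.1 1. ] w 0.0157
STEP [ 0.0006 -0.0073 -0.0003] [ 0.   0.1 -0.2] dist 0.007
```

Emit:
servo_tool(
  steps=[0,-0.007,0,0,0,0,0,0,-0.007,0,0,0,0,0,0,-0.007,0,0,0,0,0,0,-0.007,0,0,0,0,0],
)

```text
time_s: 4.53
tcp_pos: [0.592, 0.1037, 0.2267]
tool_rot: [-180.0, -0.1, 18.4]
contact_force: [0.1, -0.5, -1.3]
gripper_width: 0.0156
```

Run:
```python
from h import *
go(.592,.1035,.226,18.6)
s=ctrl.read_state();p,d=ctrl.capture("scene");P=p[130:250,230:360,::-1];cv2.imwrite("pics/s3.png",cv2.resize(P,None,fx=5,fy=5,interpolation=1))
```

```text
t 4.53 pos [0.592  0.1037 0.2267] rot [-1.800e+02 -6.000e-02  1.841e+01] F [ 0.1 -0.5 -1.3] w 0.0156
STEP [-0.0001  0.0001  0.0007] [-0.  -0.1 -0.2] dist 0.001
```

View pics/s3.png

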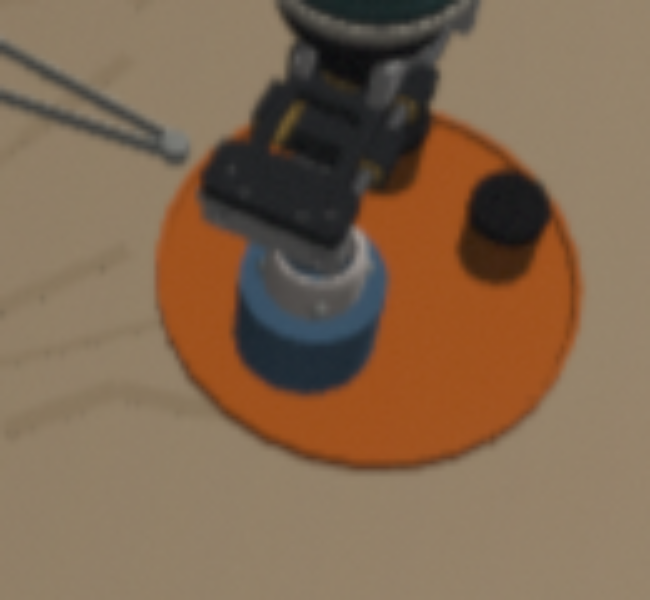

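Emit:
servo_tool(
  steps=[0,0,0,0,0,0,0.045,0,0,0,0,0,0,0.045,0,0,0,0,0,0,0.045,0,0,0,0,0,0,0.045,0,0,-0.04,0,0,0,0.05,0,0,-0.05,0,0,0,0.05,0,0,-0.05,0,0,0,0.05,0,0,-0.05,0,0,0,0.05],
)

```text
time_s: 5.25
tcp_pos: [0.592, 0.1035, 0.2765]
tool_rot: [-180.0, -0.1, 18.4]
contact_force: [0.1, 1.3, -0.3]
gripper_width: 0.0499
```

Run:
```python
from h import *
s=ctrl.read_state();p,d=ctrl.capture("wrist");cv2.imwrite("pics/w4.png",p[:,:,::-1]);C=cam("wrist",s)
np.savez("w4.npz",p=p,d=d)
print("pred",proj(C,(.592,.1035,.1145)))
go(.610,-.2265,.26,113)
```

```text
pred [257.73731995 203.59141522]
t 5.3 pos [0.5917 0.1035 0.2757] rot [-179.99    0.     18.4 ] F [0.5 0.1 0.1] w 0.05
STEP [-0.0867  0.319   0.0156] [ -0.   -0.  -94.6] dist 0.331
```

View pics/w4.png

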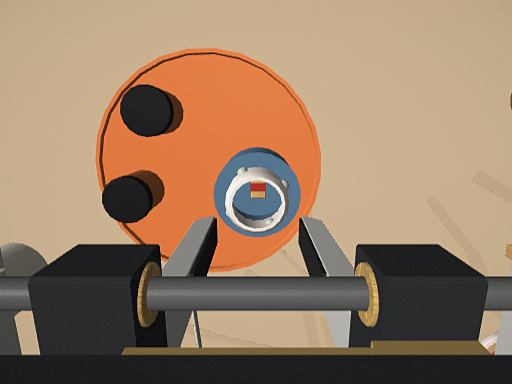

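Run:
```python
from h import *
p=np.load("w4.npz")["p"];cv2.imwrite("pics/w4c.png",cv2.resize(p[140:245,205:310,::-1],None,fx=5.7,fy=5.7,interpolation=0))
s=ctrl.read_state();C=cam("wrist",s)
g=cv2.resize(p[140:245,205:310,::-1],None,fx=5.7,fy=5.7,interpolation=0)
for (r,z,c) in((.023,.1145,(0,0,255)),(.0205,.1145,(0,255,0)),(.04,.084,(255,0,255)),(.027,.084,(255,255,0))):
    for a in np.linspace(0,6.28,90):
        u=proj(C,(.592+r*np.cos(a),.1035+r*np.sin(a),z));x=(u-[205,140]+.5)*5.7
        cv2.circle(g,tuple(int(i) for i in x),1,c,-1)
cv2.imwrite("pics/w4d.png",g)
```

```text
(no output)
```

View pics/w4d.png

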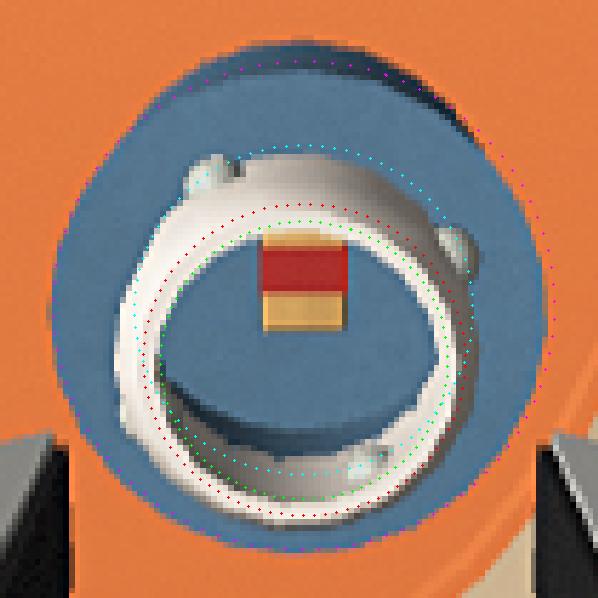

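Emit:
servo_tool(
  steps=[-0.087,0.319,0.015,0,0,-95,0.05,-0.087,0.319,0.015,0,0,-95,0.05,-0.087,0.319,0.015,0,0,-95,0.05,-0.087,0.319,0.015,0,0,-95,0.05,-0.087,0.319,0.015,0,0,-95,0.05,-0.087,0.319,0.015,0,0,-95,0.05,-0.087,0.319,0.015,0,0,-95,0.05,-0.087,0.319,0.015,0,0,-95,0.05],
)

```text
time_s: 5.97
tcp_pos: [0.6089, -0.2172, 0.2603]
tool_rot: [-179.9, -0.0, 73.7]
contact_force: [1.1, 0.6, 0.8]
gripper_width: 0.0497
```

Run:
```python
from h import *
go(.610,-.2265,.26,113)
```

```text
t 5.97 pos [ 0.6089 -0.2172  0.2603] rot [-1.7991e+02 -1.0000e-02  7.3730e+01] F [1.1 0.6 0.8] w 0.0497
STEP [-0.0086  0.0037  0.0003] [ -0.1  -0.  -39.3] dist 0.009
```

Emit:
servo_tool(
  steps=[0,0,0,0,0,-38,0.05,0,0,0,0,0,-38,0.05,0,0,0,0,0,-38,0.05,0,0,0,0,0,-38,0.05,0,0,0,0,0,-38,0.05,0,0,0,0,0,-38,0.05,0,0,0,0,0,-38,0.05,0,0,0,0,0,-38,0.05],
)

```text
time_s: 6.63
tcp_pos: [0.609, -0.2156, 0.2607]
tool_rot: [-179.9, -0.0, 111.2]
contact_force: [-0.2, 0.1, -0.3]
gripper_width: 0.0501
```

Run:
```python
from h import *
s=ctrl.read_state();p,d=ctrl.capture("wrist");cv2.imwrite("pics/w5.png",p[:,:,::-1]);C=cam("wrist",s)
np.savez("w5.npz",p=p,d=d)
blocks(p,C,.014)
go(.610,-.2265,.1,113)
```

```text
blk [245 181  15  23 326] xy [ 607.1 -227.4] size [15.3 24.6] long -68.7
blk [137 262  25  65 779] xy [ 537.2 -388.5] size [25.3 86.4] long -78.4
blk [355 262  24  65 763] xy [ 778.9 -294.3] size [24.9 86.2] long -60.5
t 6.68 pos [ 0.6091 -0.2156  0.2609] rot [-1.7995e+02 -3.0000e-02  1.1124e+02] F [ 0.1 -0.6  0.4] w 0.0497
STEP [-0.0106 -0.003   0.1608] [-0.  -0.  -1.8] dist 0.161
```

View pics/w5.png

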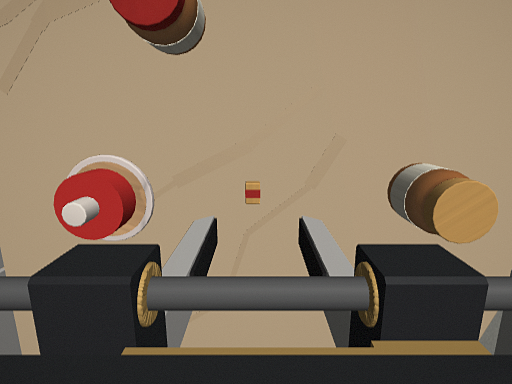

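Run:
```python
from h import *
go(.6071,-.2274,.1,111.3)
```

```text
t 6.68 pos [ 0.6091 -0.2156  0.2609] rot [-1.7995e+02 -3.0000e-02  1.1124e+02] F [ 0.1 -0.6  0.4] w 0.0497
STEP [-0.0104 -0.006   0.1609] [-0.  -0.  -0.1] dist 0.161
```

Emit:
servo_tool(
  steps=[-0.01,-0.006,0.04,0,0,0,0.045,-0.01,-0.006,0.08,0,0,0,0.045,-0.01,-0.006,0.12,0,0,0,0.045,-0.01,-0.006,0.15,0,0,0,0.045,-0.01,-0.006,0.16,0,0,0,0.045,-0.01,-0.006,0.16,0,0,0,0.045,-0.01,-0.006,0.16,0,0,0,0.045],
)

```text
time_s: 7.27
tcp_pos: [0.6075, -0.2272, 0.1017]
tool_rot: [-180.0, 0.0, 111.3]
contact_force: [-0.1, -0.3, 0.4]
gripper_width: 0.045
```

Emit:
servo_tool(
  steps=[0,0,-0.001,0,0,0,0,0,0,-0.001,0,0,0,0,0,0,-0.001,0,0,0,0,0,0,-0.001,0,0,0,0,0,0,-0.001,0,0,0,0,0,0,-0.001,0,0,0,0,0,0,-0.001,0,0,0,0],
)

```text
time_s: 7.85
tcp_pos: [0.6075, -0.2271, 0.1029]
tool_rot: [180.0, 0.0, 111.4]
contact_force: [-0.8, 0.4, 5.1]
gripper_width: 0.0156
```

Run:
```python
from h import *
go(.591,.104,.235,90)
```

```text
t 7.85 pos [ 0.6075 -0.2271  0.1029] rot [1.7998e+02 2.0000e-02 1.1137e+02] F [-0.8  0.4  5.1] w 0.0156
STEP [ 0.3144  0.1053 -0.1322] [ 0.   0.  21.4] dist 0.357
```

Gripped. Lift, then across.

Emit:
servo_tool(
  steps=[0,0,-0.04,0,0,0,0,0,0,-0.08,0,0,0,0,0,0,-0.12,0,0,0,0,0.03,0.01,-0.15,0,0,5,0,0.06,0.02,-0.16,0,0,10,0,0.1,0.033,-0.165,0,0,15,0,0.135,0.045,-0.165,0,0,21,0,0.17,0.056,-0.165,0,0,21,0],
)

```text
time_s: 8.52
tcp_pos: [0.5973, -0.0463, 0.2679]
tool_rot: [180.0, -0.0, 90.0]
contact_force: [0.3, 0.4, -0.6]
gripper_width: 0.0154
```

Run:
```python
from h import *
go(.591,.104,.266,90)
```

```text
t 8.52 pos [ 0.5973 -0.0463  0.2679] rot [ 1.7996e+02 -1.0000e-02  8.9970e+01] F [ 0.3  0.4 -0.6] w 0.0154
STEP [ 0.1503 -0.0064  0.002 ] [ 0. -0. -0.] dist 0.15
```

Emit:
servo_tool(
  steps=[0.04,-0.002,0,0,0,0,0,0.08,-0.004,0,0,0,0,0,0.115,-0.006,0,0,0,0,0,0.14,-0.006,0,0,0,0,0,0.15,-0.006,0,0,0,0,0,0.15,-0.006,0,0,0,0,0,0.15,-0.006,0,0,0,0,0,0.15,-0.006,0,0,0,0,0],
)

```text
time_s: 9.18
tcp_pos: [0.5908, 0.0997, 0.2675]
tool_rot: [180.0, 0.1, 90.3]
contact_force: [-0.3, -1.2, -1.1]
gripper_width: 0.0154
```

Run:
```python
from h import *
go(.591,.104,.227,90)
```

```text
t 9.18 pos [0.5908 0.0997 0.2675] rot [1.800e+02 5.000e-02 9.025e+01] F [-0.3 -1.2 -1.1] w 0.0154
STEP [0.0044 0.0002 0.0405] [0.  0.1 0.3] dist 0.041
```

Emit:
servo_tool(
  steps=[0.004,0,0.02,0,0,0,0,0.004,0,0.04,0,0,0,0,0.004,0,0.04,0,0,0,0,0.004,0,0.04,0,0,0,0,0.004,0,0.04,0,0,0,0],
)

```text
time_s: 9.6
tcp_pos: [0.5911, 0.1044, 0.2285]
tool_rot: [180.0, 0.0, 90.3]
contact_force: [0.2, -0.7, 0.3]
gripper_width: 0.0157
```

Run:
```python
from h import *
go(.591,.104,.227,90)
s=ctrl.read_state();p,d=ctrl.capture("wrist");cv2.imwrite("pics/w6.png",p[:,:,::-1])
```

```text
t 9.6 pos [0.5911 0.1044 0.2285] rot [1.7995e+02 2.0000e-02 9.0280e+01] F [ 0.2 -0.7  0.3] w 0.0157
STEP [-0.0004 -0.0001  0.0015] [0.  0.  0.3] dist 0.002
```

View pics/w6.png

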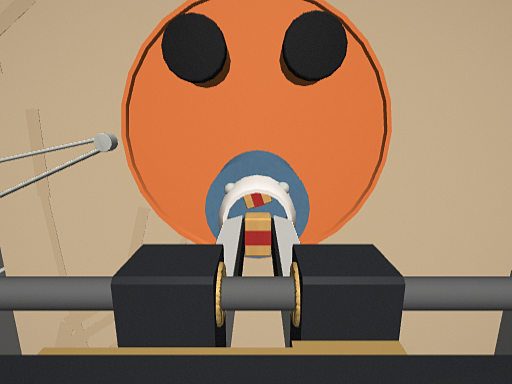

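Block held (258,238) right over the mouth, first one visible inside (258,199). Release.

Emit:
servo_tool(
  steps=[0,0,0,0,0,0,0.045,0,0,0,0,0,0,0.045,0,0,0,0,0,0,0.045,0,0,0,0,0,0,0.045,0,0,-0.04,0,0,0,0.06,0,0,-0.06,0,0,0,0.06,0,0,-0.06,0,0,0,0.06,0,0,-0.06,0,0,0,0.06],
)

```text
time_s: 10.32
tcp_pos: [0.5909, 0.1057, 0.2886]
tool_rot: [179.9, -0.0, 90.4]
contact_force: [-0.3, -0.1, -1.3]
gripper_width: 0.0598
```

```bash
cat >> h.py <<'E'
def over(p,C,items,box,k,out):
    x0,y0,x1,y1=box;g=cv2.resize(p[y0:y1,x0:x1,::-1],None,fx=k,fy=k,interpolation=0)
    for (cx,cy,r,z,c) in items:
        for a in np.linspace(0,6.28,90):
            x=(proj(C,(cx+r*np.cos(a),cy+r*np.sin(a),z))-[x0,y0]+.5)*k
            cv2.circle(g,tuple(int(i) for i in x),1,c,-1)
    cv2.imwrite(out,g)
E
python3 - <<'E'
from h import *
s=ctrl.read_state();p,d=ctrl.capture("wrist");C=cam("wrist",s)
np.savez("w7.npz",p=p,d=d)
x,y=.5911,.104
over(p,C,[(x,y,.023,.1145,(0,0,255)),(x,y,.0205,.1145,(0,255,0)),(x,y,.04,.084,(255,0,255))],(200,140,312,245),5.3,"pics/w7.png")
go(.456,-.294,.26,90)
E
```

```text
t 10.37 pos [0.5905 0.1057 0.2875] rot [ 1.7998e+02 -1.0000e-02  9.0380e+01] F [-0.6 -0.3 -0.4] w 0.0599
STEP [-0.3988 -0.1372  0.0274] [ 0.  -0.   0.4] dist 0.423
```

View pics/w7.png

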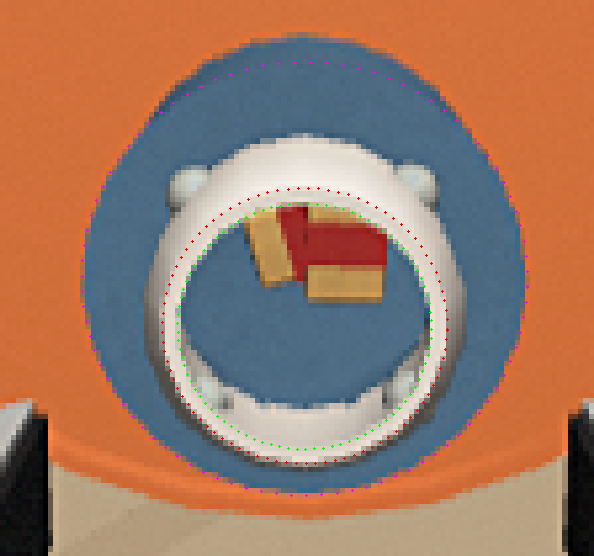

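Emit:
servo_tool(
  steps=[-0.3,-0.103,0.01,0,0,0,0.06,-0.3,-0.103,0.01,0,0,0,0.06,-0.3,-0.103,0.01,0,0,0,0.06,-0.3,-0.103,0.01,0,0,0,0.06,-0.3,-0.103,0.01,0,0,0,0.06,-0.3,-0.103,0.01,0,0,0,0.06,-0.3,-0.103,0.01,0,0,0,0.06,-0.3,-0.103,0.01,0,0,0,0.06],
)

```text
time_s: 11.03
tcp_pos: [0.4872, -0.1987, 0.2768]
tool_rot: [-179.9, 0.0, 90.2]
contact_force: [0.1, 0.5, -0.4]
gripper_width: 0.0599
```

Run:
```python
from h import *
go(.456,-.294,.26,90)
```

```text
t 11.03 pos [ 0.4872 -0.1987  0.2768] rot [-1.7992e+02  3.0000e-02  9.0180e+01] F [ 0.1  0.5 -0.4] w 0.0599
STEP [-0.0952 -0.0315  0.0169] [-0.1  0.   0.2] dist 0.102
```

Emit:
servo_tool(
  steps=[-0.035,-0.012,0.017,0,0,0,0.06,-0.07,-0.024,0.017,0,0,0,0.06,-0.09,-0.03,0.017,0,0,0,0.06,-0.095,-0.031,0.017,0,0,0,0.06,-0.095,-0.031,0.017,0,0,0,0.06,-0.095,-0.031,0.017,0,0,0,0.06,-0.095,-0.031,0.017,0,0,0,0.06,-0.095,-0.031,0.017,0,0,0,0.06],
)

```text
time_s: 11.7
tcp_pos: [0.4597, -0.289, 0.2604]
tool_rot: [-180.0, -0.0, 90.5]
contact_force: [0.6, 0.1, -0.5]
gripper_width: 0.0603
```

Run:
```python
from h import *
s=ctrl.read_state();p,d=ctrl.capture("wrist");C=cam("wrist",s)
np.savez("w8.npz",p=p,d=d)
x,y=.456,-.294
print(proj(C,(x,y,.068)))
over(p,C,[(x,y,.012,.068,(255,0,0)),(x,y,.035,.042,(0,255,0)),(x,y,.05,.008,(255,0,255))],(190,120,322,262),4.2,"pics/w8.png")
hsv=cv2.cvtColor(p,cv2.COLOR_RGB2HSV)
red=(cv2.inRange(hsv,(0,150,60),(8,255,255))|cv2.inRange(hsv,(172,150,60),(180,255,255)))
k,l,st,ce=cv2.connectedComponentsWithStats(red)
for i in range(1,k):
    if st[i,4]>300: print(st[i],ce[i])
go(x,y,.26,90)
```

```text
[253.16408364 199.89791945]
[ 220  157   70   71 3232] [254.21534653 191.20699257]
t 11.75 pos [ 0.4597 -0.2891  0.2605] rot [-1.800e+02 -1.000e-02  9.047e+01] F [-0.  -0.7  0. ] w 0.0602
STEP [-0.0048 -0.0037  0.0005] [-0.  -0.   0.5] dist 0.006
```

View pics/w8.png

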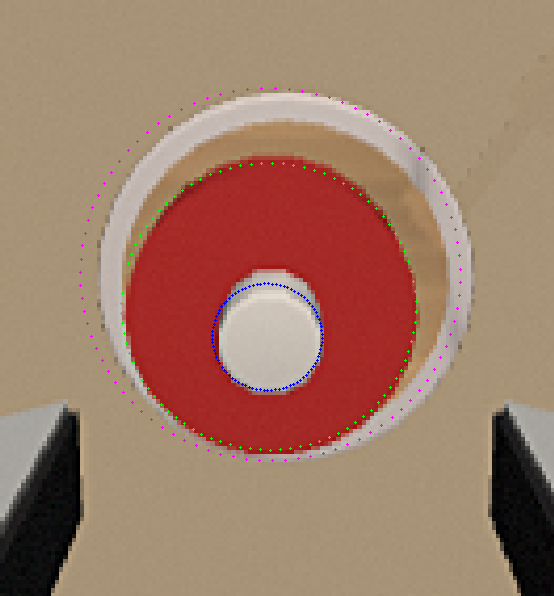

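Run:
```python
from h import *
go(.4564,-.2945,.1405,90.5)
```

```text
t 11.75 pos [ 0.4597 -0.2891  0.2605] rot [-1.800e+02 -1.000e-02  9.047e+01] F [-0.  -0.7  0. ] w 0.0602
STEP [-0.0054 -0.0033  0.12  ] [-0. -0. -0.] dist 0.12
```

Emit:
servo_tool(
  steps=[-0.0055,-0.0035,0.02,0,0,0,0.06,-0.0055,-0.0035,0.05,0,0,0,0.06,-0.0055,-0.0035,0.08,0,0,0,0.06,-0.0055,-0.0035,0.095,0,0,0,0.06,-0.0055,-0.0035,0.1,0,0,0,0.05,-0.0055,-0.0035,0.1,0,0,0,0.05,-0.0055,-0.0035,0.1,0,0,0,0.05],
)

```text
time_s: 12.33
tcp_pos: [0.4561, -0.2958, 0.1614]
tool_rot: [180.0, 0.0, 90.4]
contact_force: [0.8, -0.2, 0.4]
gripper_width: 0.0506
```

Run:
```python
from h import *
go(.4564,-.2945,.1405,90.5)
```

```text
t 12.33 pos [ 0.4561 -0.2958  0.1614] rot [1.7996e+02 3.0000e-02 9.0390e+01] F [ 0.8 -0.2  0.4] w 0.0506
STEP [0.0013 0.0003 0.0209] [ 0.   0.  -0.1] dist 0.021
```

Emit:
servo_tool(
  steps=[0.001,0,0.01,0,0,0,0.05,0.001,0,0.02,0,0,0,0.05,0.001,0,0.0205,0,0,0,0.05,0.001,0,0.0205,0,0,0,0.05,0.001,0,0.0205,0,0,0,0.05],
)

```text
time_s: 12.75
tcp_pos: [0.4556, -0.2947, 0.1398]
tool_rot: [-180.0, -0.0, 90.4]
contact_force: [-0.5, -0.4, -0.2]
gripper_width: 0.0497
```

Emit:
servo_tool(
  steps=[0,0,0,0,0,0,0,0,0,0,0,0,0,0,0,0,0,0,0,0,0,0,0,0,0,0,0,0,0,0,0,0,0,0,0,0,0,0,0,0,0,0,0,0,0,0,0,0,0],
)

```text
time_s: 13.33
tcp_pos: [0.4557, -0.2948, 0.1401]
tool_rot: [180.0, 0.0, 90.4]
contact_force: [-0.7, 0.3, -0.0]
gripper_width: 0.0231
```

Emit:
servo_tool(
  steps=[0,0,-0.03,0,0,0,0,0,0,-0.06,0,0,0,0,0,0,-0.1,0,0,0,0,0,0,-0.14,0,0,0,0,0.02,0.007,-0.16,0,0,0,0,0.05,0.017,-0.165,0,0,0,0,0.085,0.029,-0.165,0,0,0,0,0.12,0.041,-0.165,0,0,0,0],
)

```text
time_s: 14.0
tcp_pos: [0.4961, -0.1734, 0.3057]
tool_rot: [179.9, 0.0, 90.3]
contact_force: [0.8, 0.2, -0.6]
gripper_width: 0.0236
```

Run:
```python
from h import *
go(.5911,.104,.30,90.5)
s=ctrl.read_state();p,d=ctrl.capture("wrist");cv2.imwrite("pics/w9.png",p[:,:,::-1])
```

```text
t 14.0 pos [ 0.4961 -0.1734  0.3057] rot [179.92   0.    90.3 ] F [ 0.8  0.2 -0.6] w 0.0236
STEP [0.2769 0.0965 0.0058] [ 0.1  0.  -0.2] dist 0.293
```

View pics/w9.png

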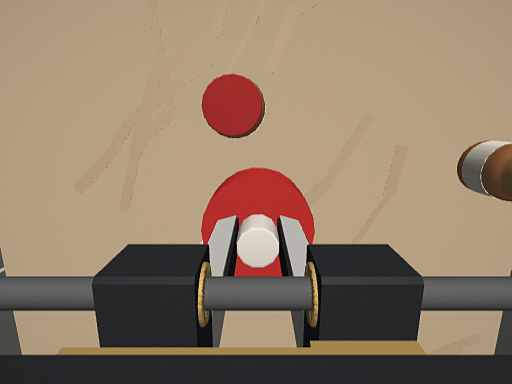

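Emit:
servo_tool(
  steps=[0.035,0.012,0.004,0,0,0,0,0.07,0.024,0.004,0,0,0,0,0.105,0.036,0.004,0,0,0,0,0.14,0.049,0.004,0,0,0,0,0.175,0.061,0.004,0,0,0,0,0.21,0.073,0.004,0,0,0,0,0.24,0.084,0.004,0,0,0,0,0.265,0.0925,0.004,0,0,0,0],
)

```text
time_s: 14.72
tcp_pos: [0.587, 0.0938, 0.3008]
tool_rot: [-180.0, -0.0, 90.5]
contact_force: [-0.2, 0.0, -1.0]
gripper_width: 0.0234
```

Emit:
servo_tool(
  steps=[0.006,0.002,0,0,0,0,0,0.01,0.0035,0,0,0,0,0,0.01,0.0035,0,0,0,0,0,0.01,0.0035,0,0,0,0,0,0.01,0.0035,0,0,0,0,0,0.01,0.0035,0,0,0,0,0,0.01,0.0035,0,0,0,0,0],
)

```text
time_s: 15.3
tcp_pos: [0.5901, 0.1003, 0.3012]
tool_rot: [180.0, 0.0, 90.3]
contact_force: [-0.4, 0.8, -0.2]
gripper_width: 0.0235
```

Run:
```python
from h import *
go(.5911,.104,.25,90.5)
s=ctrl.read_state();p,d=ctrl.capture("wrist");C=cam("wrist",s)
np.savez("w10.npz",p=p,d=d)
x,y,z=s["tcp_pos"]; b=z-.1401+.008
over(p,C,[(x,y,.012,b+.06,(255,0,0)),(x,y,.035,b+.034,(0,255,0)),(.5911,.104,.04,.084,(255,0,255))],(170,130,342,282),3.9,"pics/w10.png")
```

```text
t 15.3 pos [0.5901 0.1003 0.3012] rot [1.7999e+02 1.0000e-02 9.0310e+01] F [-0.4  0.8 -0.2] w 0.0235
STEP [0.0037 0.001  0.0512] [ 0.   0.  -0.2] dist 0.051
```

View pics/w10.png

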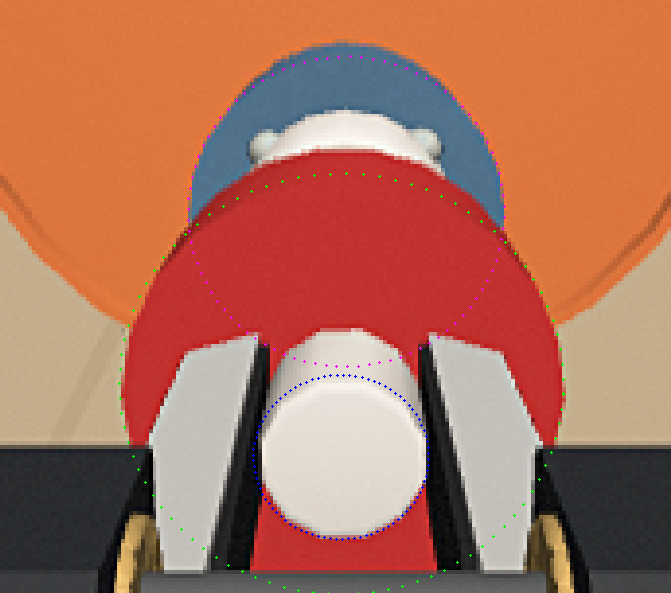

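Emit:
servo_tool(
  steps=[0.0035,0.001,0.02,0,0,0,0,0.0035,0.001,0.035,0,0,0,0,0.0035,0.001,0.046,0,0,0,0,0.0035,0.001,0.046,0,0,0,0,0.0035,0.001,0.046,0,0,0,0,0.0035,0.001,0.046,0,0,0,0,0.0035,0.001,0.046,0,0,0,0],
)

```text
time_s: 15.93
tcp_pos: [0.5915, 0.1045, 0.2559]
tool_rot: [179.9, -0.0, 90.4]
contact_force: [0.3, -0.2, -0.6]
gripper_width: 0.0233
```

Run:
```python
from h import *
go(.5911,.104,.234,90.5)
p,d=ctrl.capture("scene");P=p[110:230,230:360,::-1];cv2.imwrite("pics/s11.png",cv2.resize(P,None,fx=5,fy=5,interpolation=1))
p,d=ctrl.capture("wrist");cv2.imwrite("pics/w11.png",p[:,:,::-1])
```

```text
t 15.93 pos [0.5915 0.1045 0.2559] rot [ 1.7993e+02 -1.0000e-02  9.0360e+01] F [ 0.3 -0.2 -0.6] w 0.0233
STEP [-0.0005 -0.0004  0.0219] [ 0.1 -0.  -0.1] dist 0.022
```

View pics/s11.png

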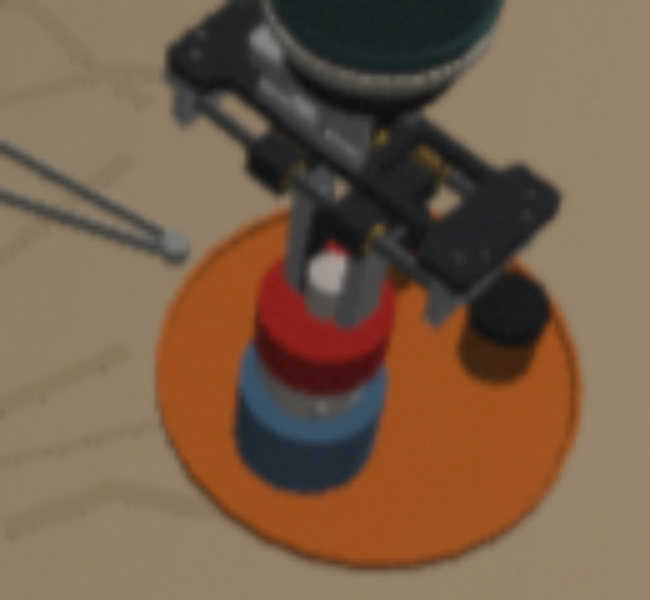

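Well centred just above the mouth. Lower to just above the balls.

Emit:
servo_tool(
  steps=[-0.0005,-0.0004,0.008,0,0,0,0,-0.0005,-0.0004,0.014,0,0,0,0,-0.0005,-0.0004,0.019,0,0,0,0,-0.0005,-0.0004,0.022,0,0,0,0,-0.0005,-0.0004,0.022,0,0,0,0,-0.0005,-0.0004,0.022,0,0,0,0],
)

```text
time_s: 16.53
tcp_pos: [0.5907, 0.1041, 0.2328]
tool_rot: [-180.0, 0.0, 90.4]
contact_force: [-0.6, -0.4, -0.3]
gripper_width: 0.0237
```

Run:
```python
from h import *
go(.5911,.104,.216,90.5)
```

```text
t 16.53 pos [0.5907 0.1041 0.2328] rot [-1.7998e+02  2.0000e-02  9.0370e+01] F [-0.6 -0.4 -0.3] w 0.0237
STEP [-0.0001  0.0004  0.0168] [-0.   0.  -0.1] dist 0.017
```

Emit:
servo_tool(
  steps=[0,0.0003,0.001,0,0,0,0,0,0.0003,0.002,0,0,0,0,0,0.0003,0.003,0,0,0,0,0,0.0003,0.004,0,0,0,0,0,0.0003,0.004,0,0,0,0,0,0.0003,0.004,0,0,0,0],
)

```text
time_s: 17.03
tcp_pos: [0.5912, 0.1042, 0.2293]
tool_rot: [180.0, -0.0, 90.4]
contact_force: [-0.3, 0.7, 4.3]
gripper_width: 0.0231
```

Emit:
servo_tool(
  steps=[0,0,0.001,0,0,0,0,0,0,0.002,0,0,0,0,0,0,0.003,0,0,0,0,0,0,0.003,0,0,0,0],
)

```text
time_s: 17.37
tcp_pos: [0.591, 0.1043, 0.2259]
tool_rot: [180.0, -0.0, 90.4]
contact_force: [0.6, 1.3, -1.2]
gripper_width: 0.0233
```

Emit:
servo_tool(
  steps=[0,0,0.002,0,0,0,0,0,0,0.004,0,0,0,0,0,0,0.006,0,0,0,0,0,0,0.008,0,0,0,0,0,0,0.01,0,0,0,0,0,0,0.01,0,0,0,0],
)

```text
time_s: 17.87
tcp_pos: [0.5912, 0.1038, 0.216]
tool_rot: [180.0, 0.0, 90.4]
contact_force: [0.7, 0.5, 2.5]
gripper_width: 0.0237
```

Seat height reached; increase the push.

Emit:
servo_tool(
  steps=[0,0,0.001,0,0,0,0,0,0,0.002,0,0,0,0,0,0,0.002,0,0,0,0,0,0,0.002,0,0,0,0],
)

```text
time_s: 18.2
tcp_pos: [0.5919, 0.1038, 0.2159]
tool_rot: [179.9, -0.0, 90.4]
contact_force: [-5.7, -1.9, 27.2]
gripper_width: 0.0239
```

Run:
```python
from h import *
go(.5911,.104,.216,90.5)
p,d=ctrl.capture("scene");P=p[130:230,240:350,::-1];a=cv2.resize(P,(440,400),interpolation=1)
p,d=ctrl.capture("wrist");C=cam("wrist");b=p[120:282,160:352,::-1]
over(p,C,[(.5911,.104,.012,.144,(255,0,0)),(.5911,.104,.035,.118,(0,255,0)),(.5911,.104,.04,.084,(255,0,255))],(160,120,352,282),2.47,"/tmp/o.png")
b=cv2.imread("/tmp/o.png")[:400]; cv2.imwrite("pics/f12.png",np.hstack([a[:b.shape[0]],b])[:, :800]);
go(.5911,.104,.216,90.5);print(ctrl.read_state()["ft_torque"])
```

```text
t 18.2 pos [0.5919 0.1038 0.2159] rot [ 1.7985e+02 -2.0000e-02  9.0360e+01] F [-5.7 -1.9 27.2] w 0.0239
STEP [ 0.0002 -0.0008 -0.0001] [ 0.1 -0.  -0.1] dist 0.001
t 18.3 pos [0.5919 0.1037 0.2159] rot [ 1.7985e+02 -3.0000e-02  9.0360e+01] F [-5.8 -1.2 28.4] w 0.0234
STEP [ 0.0003 -0.0008 -0.0001] [ 0.2 -0.  -0.1] dist 0.001
[-0.41678962  1.64061779  0.23683058]
```

View pics/f12.png

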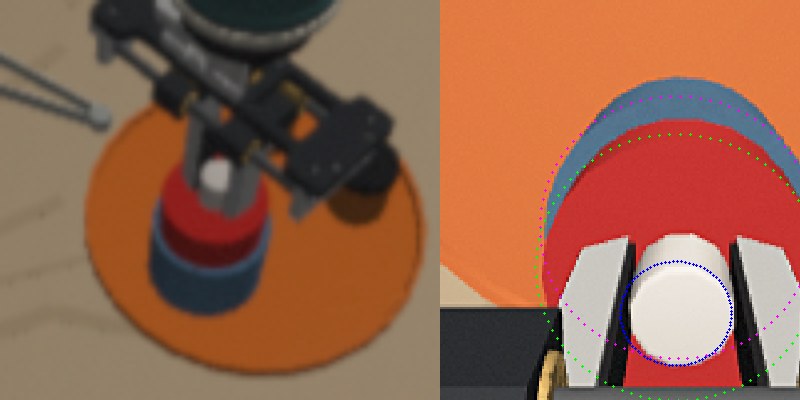

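Emit:
servo_tool(
  steps=[0,-0.0005,0.0002,0,0,0,0,0,-0.001,0.0004,0,0,0,0,0,-0.001,0.0004,0,0,0,0,0,-0.001,0.0004,0,0,0,0,0,-0.001,0.0004,0,0,0,0],
)

```text
time_s: 18.72
tcp_pos: [0.5916, 0.1037, 0.2159]
tool_rot: [179.7, -0.0, 90.4]
contact_force: [0.0, -1.8, 27.4]
gripper_width: 0.0236
```

Run:
```python
from h import *
go(.5911,.104,.216,90.5)
print(ctrl.finish_job())
```

```text
t 18.72 pos [0.5916 0.1037 0.2159] rot [ 1.7973e+02 -3.0000e-02  9.0360e+01] F [ 0.  -1.8 27.4] w 0.0236
STEP [ 0.0003 -0.0005 -0.0001] [ 0.3 -0.  -0.1] dist 0.001
the job is handed in; nothing more can be done
None
```

Both stock blocks are in the tub, and the red cap is on the neck and pressed home. I handed the job in at 18.7 s with the gripper still holding the knob and pushing down.

- **Blocks:** the wrist picture taken before capping showed both inside the tub, and both drops went in cleanly first time.
- **Cap:** the force rose to about 4 N at the balls and then dropped off, which I took as the click. After that the cap went down to a hard stop with the TCP at 0.2159 m; I had worked out 0.216 m for fully seated. In the last pictures the cap sits down on the blue shoulder, with no neck showing.
- **Final push:** 27 N straight down at hand-in. When I first pressed hard there was about 6 N of sideways load, so I shifted the tool by about 1 mm and it fell below 2 N.
- **Jars, mug and tongs:** I steered clear of them and never touched them as far as I know, but I took no final full-scene picture to confirm they had not moved.

No check failed or disagreed. The tub position used was from the wrist views, which fitted within about 1 mm; the first estimates from the fixed cameras differed from it by up to 2 mm.

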